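# Set the roller gap of a bench leather splitter

## Task

Set the roller gap on the leather splitter: wind its handwheel clockwise (seen from the handle side) until you feel it come hard against its stop, then back it off a quarter of a turn. Let go of the handle, and leave the glue bottle and the wax jar beside the machine standing upright.

Things in the scene. Friction and masses are not known exactly. Their poses are not given: they have to be found in the camera images.
- splitter: bench leather splitter, a grey cast machine bolted to the table, base 190 x 250 mm, bridge about 150 mm high. Origin: centre of the underside of its base. Its -x side is its front (operator side). Its screw rises from the bridge, leaning 29 deg (0.50 rad) from vertical towards the front, and carries the handwheel
- lamp (a point): centre of a slim lamp bar fixed above and behind the wheel, 25 mm deep along the machine's x, 130 mm wide along its y, 18 mm high, on a thin post behind it; axes as the machine's. A gripper held vertical fouls it when the handle is at the rear; one in line with the screw clears it
- wheel_centre (a point): centre of the dark steel handwheel (rim 136 mm across at its centre line, 14 mm thick, three spokes, hub standing 11 mm out), on the screw axis in the plane of the rim, 191 mm above the table. z points along the screw, out on the handle side (up and to the front); x points to the foot of the crank handle. It turns with the wheel
- crank_grip (a point): mid-grip of the wooden crank handle, 26 mm in diameter, square to the wheel, 68 mm from the screw axis, from 11 to 72 mm out from the rim plane. The point is on the handle's axis, 44 mm out. z points along the handle, away from the wheel; x and y mean nothing: the handle spins freely about its own axis, so it can be gripped and carried round without turning the tool
- wheel (a joint): handwheel angle in rad over several turns, growing clockwise seen from the handle side (the roller goes down 4 mm a turn). Its zero is arbitrary; the stop is hard, 1.1 to 2.5 turns clockwise of where the wheel starts, and must be felt. The screw has steady friction of about 0.15 N m (2 N at the handle) both ways, and stays where it is left
- glue_bottle: white plastic bottle, 52 mm in diameter, 125 mm high, standing loose on the table by the machine's left (+y) side. Origin: centre of its underside, z up
- wax_jar: amber glass jar with a white lid, 68 mm in diameter, 70 mm high, standing loose on the table in front of the machine, towards its right (-y). Origin: centre of its underside, z up

How it is judged (in metres and radians):
On the way:
1. the handwheel is wound clockwise up against its stop (within 0.12 rad) (value of joint wheel above 20.88 rad), for 0.1 s.
At the end, for the whole second after the job is handed in: the handwheel, after having been against its stop, rests a quarter turn (1.57 rad, give or take 0.4 rad) back from it, released; the glue bottle and the wax jar stand upright (within 0.3 rad) (value of joint wheel between 19.03 and 19.83 rad and velocity of joint wheel between -0.05 and 0.05 rad/s and angle between each of glue_bottle, wax_jar's own z axis and vertical below 0.3 rad); the robot touches nothing.
It fails at once if the glue bottle or the wax jar is knocked over (angle between any of glue_bottle, wax_jar's own z axis and vertical above 0.6 rad).
It also fails if it takes over 72 s, if anything falls off the work surface, if the arm or the gripper's body presses on something with over 40 N, if the wrist force passes 120 N, or if a joint passes its speed limit or range.

## Robot

A 7-joint arm with a two-finger parallel gripper is mounted at the origin on the work surface. World frame = base frame: x ahead of the robot, y to its left, z up, the work surface at z = 0. Lengths are in m, angles in degrees, forces in N, time in s.
With the tool pointing down it reaches from about 0.425 to 0.925 m from the base axis. Payload 6.8 kg.
Tool frame: the origin (TCP) lies at the very end of the fingers, on their centre line; the grasp point (between the pads) lies 19 mm behind it; z points along the fingers, y is the line along which they close (so a half turn about z gives the same grasp; the last joint's range is limited). The gripper opens to 85 mm and grips with 20 to 120 N. Pads are 22 mm wide; open, the fingers measure 114 mm over their backs; the gripper's body (76 mm by 85 mm) begins 54 mm behind the grasp point. The pads swing forward as they close: fully open they stand 13 mm farther back than shut.
Start: joints at [70.182, 27.33, 1.283, 89.118, -0.659, 63.558, -4.761], TCP at [0.159, -0.656, 0.231] pointing down, gripper open.
Joint ranges: [-169.35, 169.35], [-19.33, 120.38], [-80.79, 83.38], [13.8, 139.57], [-78.32, 258.32], [9.67, 109.79], [-169.56, 169.56]. Speed limits (degrees/s): [136.94, 136.94, 180, 180, 180, 180, 180].

## Interface

Orientations are given as [roll, pitch, yaw] about the fixed x, y, z axes, in that order (R = Rz(yaw) Ry(pitch) Rx(roll)).
In Python, from station import bot, cams, finder gives the robot as it stands. The module is installed in compiled form; this text tells all that it offers.
- The arm moves only by the tool move_arm, never from a script. Its argument "rows" is a list of rows, each an object of numbers: "tx", "ty", "tz": the shift along the tool's x, y, z in mm; "ax", "ay", "az": the turn, a rotation vector about the tool's x, y, z in degrees; "gripper": the opening, from 0 (shut) to 1 (fully open). In form: [{"tx": .., "ty": .., "tz": .., "ax": .., "ay": .., "az": .., "gripper": ..}, ...]. A call has 1 to 10 rows; each row shifts and turns the commanded pose from where the row before left it, along the tool's axes as they then stand; what a row does not reach is not made up. A row lasts 1/8 s, in which the tool goes at most 62.5 mm and 10.7 degrees, less where a joint would pass 70% of its speed; a pose out of reach is approached as far as the arm can. A call is refused whole if a number of a shift passes 62.5 or a number of a turn 10.7, either way. A call with a gripper value outside its range is refused whole. The fingers move at their own pace and stop on an object; "squeeze" is the grip in N (left out, the last holds). Time passes only in rows, so rows that do not move let the fingers close. It gives the time, the measured TCP pose, the force, the opening and the grip force at its end, in the units of the state.
- bot.observe(): the state, without advancing time (a new reading comes with each control period).
- cams.grab_frame(name): name is "scene" or "top" or "wrist"; returns a dict with "pixels" (384x512x3 uint8, red, green, blue), "range_z" (384x512 float32, m along the optical axis (not along the pixel's ray), 0 where there is no reading), "intrinsics" (3x3 intrinsics, pixels), "k1" (the pictures are not rectified: a ray, as slopes to the right and down, at radius r is drawn at 1 + k1 r^2 times it, then the intrinsics apply), "xyz" and "orientation" of the camera in the world. Camera axes: x right, y up, looking along -z (the intrinsics and any distortion apply to the point x, -y, -z); pixel columns grow to the right and rows downward; lengths in m; the calibration is good to about 2 mm. A picture is of the moment at which its call begins.
- bot.close_job(): hands the job in; it is judged then, once.
Trained networks look in a picture, given as the dict that the camera call returned (one of the last four; its "shot" number tells which), for a name from the list of things; names that differ only in an ending like _2 or _b are one class to them, and where a whole thing is asked for, a point or a joint stands for the part that bears it (a point fixed in the world has none). Each returns a list of dicts, best first, with "score" (0 to 1); they miss things now and then, are a little off and sometimes report something else, mostly with a low value. They report only what shows in the picture. A call takes as long as a camera call.
- finder.recognise(picture, target): "uv" ([column, row] in pixels, amid what is visible of it).
The state is a dict: "clock": time; "joints": joint angles; "joint_velocities": joint speeds; "joint_efforts": joint torques, N m; "position": TCP position; "eef_rot": TCP orientation; "wrist_force": force on the tool from outside, world axes, zero at the start; "ft_torque": the same for the moment, N m; "finger_gap": finger opening in m; "grip_force": force on a finger pad.
Only numpy, scipy, OpenCV 4.12 (cv2) and the standard library are available. Lean on these libraries where they do the work, as an engineer would, in place of code of your own. Each camera call takes 0.05 s, during which the arm holds its last target. There are 200 camera calls.

## Working session

There is one attempt and no reset: what is moved stays moved. The work goes in short steps, Python scripts to look and compute and a tool call to move; the robot and the scene stay as the last step left them, time stands still between calls to the robot, and variables do not carry over. Pictures are saved under pics/ and viewed, at most 10 in all, crops included, and the job is handed in when it is done.

Besides the shell and the picture viewer there is one more tool, called as name(argument=value, ...), one argument or row to a line, values as JSON. move_arm: Moves the arm, as the interface text tells. Its arguments: {"type":"object","properties":{"rows":{"type":"array"},"squeeze":{"type":"number"}},"required":["rows"]}

```bash
mkdir -p pics
cat > h.py <<'E'
import numpy as np, cv2
from scipy.spatial.transform import Rotation as R
from station import bot, cams, finder
def Rm(o): return R.from_euler('xyz',o,degrees=True).as_matrix()
def cloud(f):
    K=f['intrinsics'];h,w=f['range_z'].shape
    u,v=np.meshgrid(np.arange(w),np.arange(h))
    return pts(f,u.ravel(),v.ravel(),f['range_z'].ravel()).reshape(h,w,3)
def pts(f,u,v,z):
    K=np.array(f['intrinsics']);xd=(u-K[0,2])/K[0,0];yd=(v-K[1,2])/K[1,1]
    x,y=xd.copy(),yd.copy()
    for _ in range(8):
        s=1+f['k1']*(x*x+y*y);x=xd/s;y=yd/s
    return np.c_[x*z,-y*z,-z]@camR(f).T+np.array(f['xyz'])
def camR(f):
    o=np.array(f['orientation'],float)
    if o.shape==(3,3):return o
    return Rm(o) if o.size==3 else R.from_quat(o).as_matrix()
E
python3 - <<'E'
from h import *
print(bot.observe())
im=[]
for n in('scene','top'):
    f=cams.grab_frame(n);im.append(f['pixels']);print(n,f['xyz'],f['orientation'],f['k1'])
    c=cloud(f)
    np.savez(f'{n}.npz',c=c,p=f['pixels'])
    for t in('splitter','lamp','wheel_centre','crank_grip','glue_bottle','wax_jar'):
        for d in finder.recognise(f,t)[:2]:
            u,v=map(int,d['uv']);print(t,round(d['score'],2),u,v,c[v,u].round(3))
    cv2.imwrite(f'pics/{n}0.png',f['pixels'][:,:,::-1])
E
```

```text
{'clock': 0.0, 'joints': array([70.18119596, 27.37463698,  1.27919174, 89.17810939, -0.6603371 ,
       63.55436212, -4.76402237]), 'joint_velocities': array([-0.0733272 , -0.04687503,  0.02652   , -0.03149407, -0.00567227,
        0.07067279, -0.04080102]), 'joint_efforts': array([ 5.06067718e-04, -5.96454334e+01,  1.60783555e+00, -2.81194675e+01,
        1.24022673e-02,  9.36268450e-03, -2.46285578e-05]), 'position': array([ 0.15887682, -0.65544851,  0.23034045]), 'eef_rot': array([-1.79900361e+02,  5.71533823e-03,  1.36236829e+01]), 'wrist_force': array([ 0.42565009,  0.22524378, -0.30550346]), 'ft_torque': array([-0.01181693, -0.01957141, -0.00325507]), 'grip_force': 0.0, 'finger_gap': 0.08547677888508608}
scene [ 1.00418732 -0.33643109  0.92874651] [38.14464053 -1.01038575 53.8245731 ] -0.08069246949620362
splitter 0.84 293 222 [0.626 0.083 0.144]
splitter 0.7 250 186 [0.531 0.036 0.205]
lamp 0.95 290 223 [0.621 0.079 0.138]
wheel_centre 0.63 282 192 [0.578 0.086 0.196]
crank_grip 0.53 249 186 [0.53  0.034 0.205]
glue_bottle 0.58 280 160 [0.437 0.204 0.1  ]
wax_jar 0.74 211 250 [ 0.542 -0.077  0.07 ]
top [0.46892078 0.00167855 1.07772301] [  3.29890697  -0.2813355  -89.54865324] -0.053543759654811965
splitter 0.64 204 166 [0.582 0.116 0.196]
lamp 0.55 205 168 [0.576 0.113 0.204]
wheel_centre 0.84 213 174 [0.564 0.096 0.196]
wheel_centre 0.34 207 165 [0.583 0.108 0.204]
crank_grip 0.56 237 197 [0.514 0.043 0.219]
glue_bottle 0.56 171 234 [0.432 0.203 0.106]
wax_jar 0.83 277 197 [ 0.523 -0.047  0.072]
```

View pics/scene0.png

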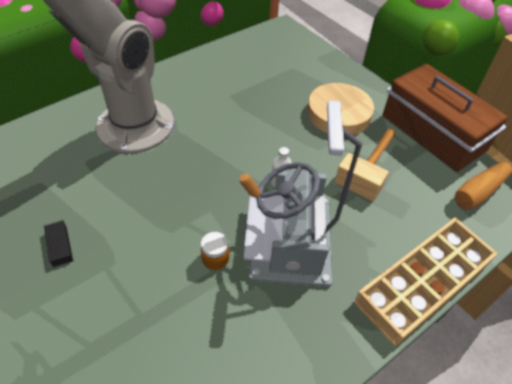

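View pics/top0.png

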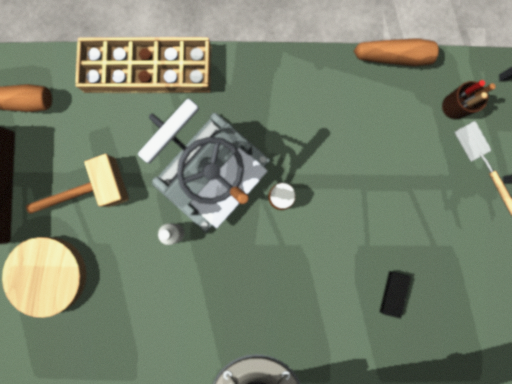

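The scene view shows the wheel at about (290,190) with the handle at (250,186), at the front. The lamp bar is behind at (336,125), with the bottle at (283,157) and the jar at (215,250). The top view agrees: machine yaw is about 45°. Next I'll fit the wheel.

```bash
cat > fit.py <<'E'
from h import *
from scipy.optimize import least_squares
P=[];H=[];L=[]
for n in('scene','top'):
    d=np.load(n+'.npz');c=d['c'].reshape(-1,3);p=d['p'].reshape(-1,3).astype(int)
    near=(np.hypot(c[:,0]-.575,c[:,1]-.1)<.11)&(c[:,2]>.14)&(c[:,2]<.27)
    org=(p[:,0]-p[:,2]>50)
    P.append(c[near&(p.max(1)<95)&~org]);H.append(c[near&org])
    l=(np.hypot(c[:,0]-.62,c[:,1]-.15)<.13)&(c[:,2]>.25)&(p.min(1)>120)
    L.append(c[l]);print(n,len(P[-1]),len(H[-1]),H[-1].mean(0),len(L[-1]),L[-1].mean(0) if l.any() else '')
def axes(yaw):
    mx=np.array([np.cos(yaw),np.sin(yaw),0]);t=.506
    return mx,-np.sin(t)*mx+np.cos(t)*np.array([0,0,1])
Q=np.vstack(P)
def res(q):
    C=np.array([q[0],q[1],.191]);mx,n=axes(q[2]);d=Q-C;h=d@n
    r=np.linalg.norm(d-np.outer(h,n),axis=1)
    return np.clip(np.hypot(r-.068,h)-.007,-.02,.02)
s=least_squares(res,[.57,.105,.8],loss='soft_l1',f_scale=.003)
C=np.array([s.x[0],s.x[1],.191]);mx,n=axes(s.x[2]);print(C,np.degrees(s.x[2]),np.median(abs(s.fun)),n)
my=np.cross([0,0,1],mx)
e=np.cross(my,n)  # in-plane, to the rear/up
for h in H+[np.vstack(H)]:
    d=h-C;print('handle out',np.percentile(d@n,[5,50,95]).round(3),'e,my',np.median(d@e),np.median(d@my))
for l in L:
    if len(l):print('lamp in (e,my,n):',((l-C)@np.c_[e,my,n]).min(0).round(3),((l-C)@np.c_[e,my,n]).max(0).round(3))
T=np.c_[np.cross(-my,-n),-my,-n];print(T,R.from_matrix(T).as_euler('xyz',degrees=True))
E
python3 fit.py
```

```text
scene 615 249 [0.52765057 0.0373187  0.20534613] 762 [0.62675521 0.14914761 0.38605   ]
top 1338 181 [0.51868301 0.04023243 0.21132784] 1093 [0.617771   0.15385881 0.38670878]
[0.57302143 0.102005   0.191     ] 49.147218494248364 0.0026655293177215668 [-0.31703931 -0.36661026  0.87469023]
handle out [0.019 0.052 0.073] e,my -0.060886788328018526 -0.009194011056045896
handle out [0.024 0.067 0.073] e,my -0.05930494050515849 0.0006529964113686211
handle out [0.021 0.058 0.073] e,my -0.06043170450342514 -0.005019956019776372
lamp in (e,my,n): [ 0.14  -0.067  0.008] [0.187 0.063 0.145]
lamp in (e,my,n): [ 0.142 -0.066  0.009] [0.166 0.065 0.146]
[[ 0.57215034  0.7563928   0.31703931]
 [ 0.66160939 -0.65411768  0.36661026]
 [ 0.48468237 -0.         -0.87469023]] [180.         -28.99166443  49.14721849]
```

```bash
cat >> fit.py <<'E'
np.savez('g.npz',C=C,e=e,my=my,n=n,T=T)
o=bot.observe();T0=Rm(o['eef_rot']);rv=R.from_matrix(T0.T@T).as_rotvec(degrees=True);print('rotvec tool',rv)
ph=np.radians(185)
G=C+.068*(np.cos(ph)*e+np.sin(ph)*my)
pre=G+.150*n
print('G',G,'pre',pre,'delta in T mm',(T.T@(pre-o['position'])*1000).round(1))
E
python3 fit.py|tail -2
```

```text
rotvec tool [  8.98903741  28.05061122 -34.75112484]
G [0.53874608 0.05331007 0.15816702] pre [ 0.49119019 -0.00168147  0.28937055] delta in T mm [ 651.1 -176.8  294.4]
```

move_arm(
  rows=[
    {"tz":-10,"ax":1.8,"ay":5.61,"az":-6.95,"gripper":1},
    {"tz":-10,"ax":1.8,"ay":5.61,"az":-6.95},
    {"ax":1.8,"ay":5.61,"az":-6.95},
    {"ax":1.8,"ay":5.61,"az":-6.95},
    {"ax":1.8,"ay":5.61,"az":-6.95},
    {"tx":40,"ty":-11,"tz":18},
    {"tx":40,"ty":-11,"tz":18},
    {"tx":40,"ty":-11,"tz":18},
    {"tx":40,"ty":-11,"tz":18},
    {"tx":40,"ty":-11,"tz":18},
  ],
)

```text
validation failed for argument at $.ro...
```

move_arm(
  rows=[
    {"tx":40,"ty":-11,"tz":18},
    {"tx":40,"ty":-11,"tz":18},
    {"tx":40,"ty":-11,"tz":18},
    {"tx":40,"ty":-11,"tz":18},
    {"tx":40,"ty":-11,"tz":18},
    {"tx":40,"ty":-11,"tz":18},
    {"tx":40,"ty":-11,"tz":18},
    {"tx":40,"ty":-11,"tz":18},
    {},
    {},
  ],
)

```text
validation failed for argument at $.ro...
```

move_arm(
  rows=[
    {"tx":0,"ty":0,"tz":-10,"ax":1.8,"ay":5.61,"az":-6.95,"gripper":1},
    {"tx":0,"ty":0,"tz":-10,"ax":1.8,"ay":5.61,"az":-6.95,"gripper":1},
    {"tx":0,"ty":0,"tz":0,"ax":1.8,"ay":5.61,"az":-6.95,"gripper":1},
    {"tx":0,"ty":0,"tz":0,"ax":1.8,"ay":5.61,"az":-6.95,"gripper":1},
    {"tx":0,"ty":0,"tz":0,"ax":1.8,"ay":5.61,"az":-6.95,"gripper":1},
    {"tx":40,"ty":-11,"tz":18,"ax":0,"ay":0,"az":0,"gripper":1},
    {"tx":40,"ty":-11,"tz":18,"ax":0,"ay":0,"az":0,"gripper":1},
    {"tx":40,"ty":-11,"tz":18,"ax":0,"ay":0,"az":0,"gripper":1},
    {"tx":40,"ty":-11,"tz":18,"ax":0,"ay":0,"az":0,"gripper":1},
    {"tx":40,"ty":-11,"tz":18,"ax":0,"ay":0,"az":0,"gripper":1},
  ],
)

```text
clock: 1.95
position: [0.2601, -0.4541, 0.2697]
eef_rot: [180.0, -29.0, 49.1]
wrist_force: [0.2, -0.1, 0.9]
finger_gap: 0.0855
grip_force: 0.0
```

```bash
cat > d.py <<'E'
import sys;from h import *
g=np.load('g.npz');t=np.array(eval(sys.argv[1]));o=bot.observe();T=g['T']
print((T.T@(t-o['position'])*1000).round(1),R.from_matrix(Rm(o['eef_rot']).T@T).as_rotvec(degrees=True).round(1),o['joints'].round(0))
E
python3 d.py "[0.491,-0.002,0.289]"
```

```text
[ 440.6 -121.   222.1] [ 0.  0. -0.] [ 82.  21. -17. 100. -21.  74.  33.]
```

move_arm(
  rows=[
    {"tx":44,"ty":-12,"tz":22,"ax":0,"ay":0,"az":0,"gripper":1},
    {"tx":44,"ty":-12,"tz":22,"ax":0,"ay":0,"az":0,"gripper":1},
    {"tx":44,"ty":-12,"tz":22,"ax":0,"ay":0,"az":0,"gripper":1},
    {"tx":44,"ty":-12,"tz":22,"ax":0,"ay":0,"az":0,"gripper":1},
    {"tx":44,"ty":-12,"tz":22,"ax":0,"ay":0,"az":0,"gripper":1},
    {"tx":44,"ty":-12,"tz":22,"ax":0,"ay":0,"az":0,"gripper":1},
    {"tx":44,"ty":-12,"tz":22,"ax":0,"ay":0,"az":0,"gripper":1},
    {"tx":44,"ty":-12,"tz":22,"ax":0,"ay":0,"az":0,"gripper":1},
    {"tx":44,"ty":-12,"tz":22,"ax":0,"ay":0,"az":0,"gripper":1},
    {"tx":0,"ty":0,"tz":0,"ax":0,"ay":0,"az":0,"gripper":1},
  ],
)

```text
clock: 3.2
position: [0.4679, -0.0461, 0.2891]
eef_rot: [179.9, -29.0, 49.6]
wrist_force: [-1.5, -0.3, 0.1]
finger_gap: 0.0859
grip_force: 0.0
```

```bash
python3 d.py "[0.491,-0.002,0.289]"
python3 - <<'E'
from h import *
g=np.load('g.npz');f=cams.grab_frame('wrist');c=cloud(f);p=f['pixels'].astype(int)
print(f['xyz'],f['orientation'])
d=finder.recognise(f,'crank_grip');print(d[:2])
cv2.imwrite('pics/w1.png',f['pixels'][:,:,::-1])
q=(c-g['C'])@np.c_[g['e'],g['my'],g['n']]
m=(p[...,0]-p[...,2]>50)&(f['range_z']>0)&(np.hypot(q[...,0],q[...,1])<.12)&(q[...,2]>.01)&(q[...,2]<.09)
x=q[m];print(len(x),np.percentile(x,[5,50,95],axis=0).round(4))
top=x[x[:,2]>.066];print('top',len(top),top.mean(0),np.ptp(top,axis=0))
E
```

```text
[ 42.4 -11.4  23.6] [-0.1 -0.   0.4] [ 56.   2. -40. 121. -33.  50.  -5.]
[ 0.4696069  -0.04615195  0.45120469] [ 1.06843879e+01 -3.61950941e-02 -4.03789078e+01]
[{'uv': [234.5, 141.7], 'score': 0.71}, {'uv': [286.8, 229.9], 'score': 0.35}]
616 [[-0.0755 -0.0103  0.0495]
 [-0.0653 -0.0021  0.07  ]
 [-0.0558  0.0072  0.0714]]
top 499 [-0.06695845 -0.00209436  0.07007042] [0.02098446 0.01989335 0.00619869]
```

View pics/w1.png

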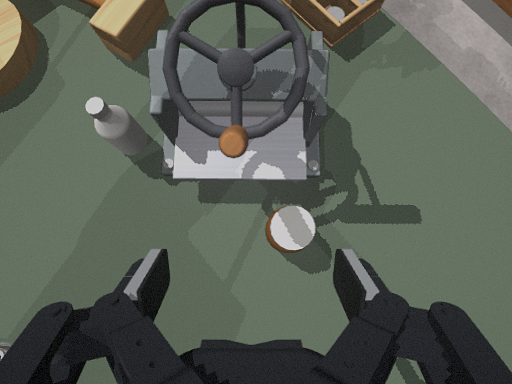

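The wrist view shows the handle end-on at (234,141), the jar at (291,229) and the bottle at (118,125). The way to the handle is clear. I'll shift sideways, then go down along the screw.

move_arm(
  rows=[
    {"tx":21,"ty":-7.6,"tz":12,"ax":0,"ay":0,"az":0.2,"gripper":1},
    {"tx":21,"ty":-7.6,"tz":12,"ax":0,"ay":0,"az":0.2,"gripper":1},
    {"tx":0,"ty":0,"tz":25,"ax":0,"ay":0,"az":0,"gripper":1},
    {"tx":0,"ty":0,"tz":0,"ax":0,"ay":0,"az":0,"gripper":1},
    {"tx":0,"ty":0,"tz":0,"ax":0,"ay":0,"az":0,"gripper":1},
  ],
)

```text
clock: 3.92
position: [0.4952, 0.0042, 0.2661]
eef_rot: [-179.7, -29.0, 48.6]
wrist_force: [0.3, -0.8, -0.0]
finger_gap: 0.0853
grip_force: 0.0
```

```bash
cat > c.py <<'E'
from h import *
g=np.load('g.npz');o=bot.observe();E=np.c_[g['e'],g['my'],g['n']]
q=(o['position']-g['C'])@E;print('e,my,n mm',(q*1000).round(1),'phi',np.degrees(np.arctan2(q[1],q[0])).round(1)%360,'F e,my,n',(np.array(o['wrist_force'])@E).round(1),o['joints'].round(0),round(o['finger_gap'],4))
E
python3 c.py
```

```text
e,my,n mm [-72.9  -5.2 126.2] phi 184.0 F e,my,n [-0.3 -0.8  0.1] [ 50.   5. -44. 121. -31.  42. -14.] 0.0853
```

move_arm(
  rows=[
    {"tx":5,"ty":-3,"tz":5,"ax":0,"ay":0,"az":0,"gripper":1},
    {"tx":0,"ty":0,"tz":24,"ax":0,"ay":0,"az":0,"gripper":1},
    {"tx":0,"ty":0,"tz":24,"ax":0,"ay":0,"az":0,"gripper":1},
    {"tx":0,"ty":0,"tz":24,"ax":0,"ay":0,"az":0,"gripper":1},
    {"tx":0,"ty":0,"tz":20,"ax":0,"ay":0,"az":0,"gripper":1},
    {"tx":0,"ty":0,"tz":0,"ax":0,"ay":0,"az":0,"gripper":1},
  ],
)

```text
clock: 4.68
position: [0.5263, 0.0471, 0.1829]
eef_rot: [-179.6, -29.0, 48.7]
wrist_force: [-0.6, 0.3, 0.2]
finger_gap: 0.0855
grip_force: 0.0
```

```bash
python3 c.py
```

```text
e,my,n mm [-67.   -0.6  27.8] phi 180.5 F e,my,n [-0.1  0.6  0.3] [ 40.  16. -44. 124. -24.  27. -22.] 0.0855
```

move_arm(
  rows=[
    {"tx":0,"ty":0,"tz":0,"ax":0,"ay":0,"az":0,"gripper":0},
    {"tx":0,"ty":0,"tz":0,"ax":0,"ay":0,"az":0,"gripper":0},
    {"tx":0,"ty":0,"tz":0,"ax":0,"ay":0,"az":0,"gripper":0},
    {"tx":0,"ty":0,"tz":0,"ax":0,"ay":0,"az":0,"gripper":0},
    {"tx":0,"ty":0,"tz":0,"ax":0,"ay":0,"az":0,"gripper":0},
    {"tx":0,"ty":0,"tz":0,"ax":0,"ay":0,"az":0,"gripper":0},
  ],
  squeeze=40,
)

```text
clock: 5.42
position: [0.5269, 0.046, 0.184]
eef_rot: [-179.8, -29.0, 48.7]
wrist_force: [-3.9, -2.5, 6.6]
finger_gap: 0.0251
grip_force: 38.7
```

```bash
python3 c.py; python3 -c "
import numpy as np
for k in range(37):
    a=np.radians(180-10*k);b=np.radians(170-10*k)
    print(180-10*k,'tx %.1f ty %.1f'%(68*(np.cos(b)-np.cos(a)),-68*(np.sin(b)-np.sin(a))),end=' | ')
"
```

```text
e,my,n mm [-66.9  -1.8  29.1] phi 181.5 F e,my,n [-0.7  1.3  7.9] [ 40.  16. -44. 124. -24.  27. -22.] 0.0251
180 tx 1.0 ty -11.8 | 170 tx 3.1 ty -11.4 | 160 tx 5.0 ty -10.7 | 150 tx 6.8 ty -9.7 | 140 tx 8.4 ty -8.4 | 130 tx 9.7 ty -6.8 | 120 tx 10.7 ty -5.0 | 110 tx 11.4 ty -3.1 | 100 tx 11.8 ty -1.0 | 90 tx 11.8 ty 1.0 | 80 tx 11.4 ty 3.1 | 70 tx 10.7 ty 5.0 | 60 tx 9.7 ty 6.8 | 50 tx 8.4 ty 8.4 | 40 tx 6.8 ty 9.7 | 30 tx 5.0 ty 10.7 | 20 tx 3.1 ty 11.4 | 10 tx 1.0 ty 11.8 | 0 tx -1.0 ty 11.8 | -10 tx -3.1 ty 11.4 | -20 tx -5.0 ty 10.7 | -30 tx -6.8 ty 9.7 | -40 tx -8.4 ty 8.4 | -50 tx -9.7 ty 6.8 | -60 tx -10.7 ty 5.0 | -70 tx -11.4 ty 3.1 | -80 tx -11.8 ty 1.0 | -90 tx -11.8 ty -1.0 | -100 tx -11.4 ty -3.1 | -110 tx -10.7 ty -5.0 | -120 tx -9.7 ty -6.8 | -130 tx -8.4 ty -8.4 | -140 tx -6.8 ty -9.7 | -150 tx -5.0 ty -10.7 | -160 tx -3.1 ty -11.4 | -170 tx -1.0 ty -11.8 | -180 tx 1.0 ty -11.8 |
```

move_arm(
  rows=[
    {"tx":1.0,"ty":-11.8,"tz":0,"ax":0,"ay":0,"az":0,"gripper":0},
    {"tx":3.1,"ty":-11.4,"tz":0,"ax":0,"ay":0,"az":0,"gripper":0},
    {"tx":5.0,"ty":-10.7,"tz":0,"ax":0,"ay":0,"az":0,"gripper":0},
    {"tx":6.8,"ty":-9.7,"tz":0,"ax":0,"ay":0,"az":0,"gripper":0},
  ],
)

```text
clock: 5.92
position: [0.5022, 0.0849, 0.1912]
eef_rot: [-179.8, -28.9, 48.6]
wrist_force: [-3.9, -5.9, 4.9]
finger_gap: 0.0248
grip_force: 40.8
```

```bash
python3 c.py
```

```text
e,my,n mm [-51.7  42.4  28.9] phi 140.7 F e,my,n [-3.8 -0.9  7.7] [ 38.  13. -46. 127. -26.  25. -25.] 0.0248
```

move_arm(
  rows=[
    {"tx":8.4,"ty":-8.4,"tz":0,"ax":0,"ay":0,"az":0,"gripper":0},
    {"tx":9.7,"ty":-6.8,"tz":0,"ax":0,"ay":0,"az":0,"gripper":0},
    {"tx":10.7,"ty":-5.0,"tz":0,"ax":0,"ay":0,"az":0,"gripper":0},
    {"tx":11.4,"ty":-3.1,"tz":0,"ax":0,"ay":0,"az":0,"gripper":0},
    {"tx":11.8,"ty":-1.0,"tz":0,"ax":0,"ay":0,"az":0,"gripper":0},
    {"tx":11.8,"ty":1.0,"tz":0,"ax":0,"ay":0,"az":0,"gripper":0},
    {"tx":11.4,"ty":3.1,"tz":0,"ax":0,"ay":0,"az":0,"gripper":0},
    {"tx":10.7,"ty":5.0,"tz":0,"ax":0,"ay":0,"az":0,"gripper":0},
  ],
)

```text
clock: 6.92
position: [0.5398, 0.153, 0.2329]
eef_rot: [-179.7, -28.9, 48.8]
wrist_force: [-3.3, -2.1, 2.5]
finger_gap: 0.0251
grip_force: 40.5
```

```bash
python3 c.py
```

```text
e,my,n mm [35.1 58.5 28.5] phi 59.0 F e,my,n [-2.1  1.1  4. ] [ 26.  12. -43. 120. -18.  28. -41.] 0.0251
```

Tracking well. Carrying on from 60° to −40°, past the lamp side.

move_arm(
  rows=[
    {"tx":9.7,"ty":6.8,"tz":0,"ax":0,"ay":0,"az":0,"gripper":0},
    {"tx":8.4,"ty":8.4,"tz":0,"ax":0,"ay":0,"az":0,"gripper":0},
    {"tx":6.8,"ty":9.7,"tz":0,"ax":0,"ay":0,"az":0,"gripper":0},
    {"tx":5.0,"ty":10.7,"tz":0,"ax":0,"ay":0,"az":0,"gripper":0},
  ],
)

```text
clock: 7.42
position: [0.5861, 0.1485, 0.2477]
eef_rot: [-179.8, -29.0, 48.7]
wrist_force: [-3.3, 2.4, 1.2]
finger_gap: 0.0249
grip_force: 40.2
```

```bash
python3 c.py
```

```text
e,my,n mm [65.8 20.5 28.4] phi 17.3 F e,my,n [0.3 4.1 1.2] [ 24.  15. -40. 114. -14.  31. -44.] 0.0249
```

move_arm(
  rows=[
    {"tx":3.1,"ty":11.4,"tz":0,"ax":0,"ay":0,"az":0,"gripper":0},
    {"tx":1.0,"ty":11.8,"tz":0,"ax":0,"ay":0,"az":0,"gripper":0},
    {"tx":-1.0,"ty":11.8,"tz":0,"ax":0,"ay":0,"az":0,"gripper":0},
    {"tx":-3.1,"ty":11.4,"tz":0,"ax":0,"ay":0,"az":0,"gripper":0},
    {"tx":-5.0,"ty":10.7,"tz":0,"ax":0,"ay":0,"az":0,"gripper":0},
    {"tx":-6.8,"ty":9.7,"tz":0,"ax":0,"ay":0,"az":0,"gripper":0},
  ],
)

```text
clock: 8.18
position: [0.6284, 0.0954, 0.2409]
eef_rot: [-179.7, -28.9, 48.7]
wrist_force: [-7.4, -0.5, 5.8]
finger_gap: 0.0247
grip_force: 40.7
```

```bash
python3 c.py
```

```text
e,my,n mm [ 51.5 -46.3  28.5] phi 318.0 F e,my,n [-1.7  5.3  7.6] [ 28.  20. -38. 109. -13.  34. -39.] 0.0247
```

move_arm(
  rows=[
    {"tx":-8.4,"ty":8.4,"tz":0,"ax":0,"ay":0,"az":0,"gripper":0},
    {"tx":-9.7,"ty":6.8,"tz":0,"ax":0,"ay":0,"az":0,"gripper":0},
    {"tx":-10.7,"ty":5.0,"tz":0,"ax":0,"ay":0,"az":0,"gripper":0},
    {"tx":-11.4,"ty":3.1,"tz":0,"ax":0,"ay":0,"az":0,"gripper":0},
    {"tx":-11.8,"ty":1.0,"tz":0,"ax":0,"ay":0,"az":0,"gripper":0},
    {"tx":-11.8,"ty":-1.0,"tz":0,"ax":0,"ay":0,"az":0,"gripper":0},
    {"tx":-11.4,"ty":-3.1,"tz":0,"ax":0,"ay":0,"az":0,"gripper":0},
  ],
)

```text
clock: 9.05
position: [0.6004, 0.0347, 0.2058]
eef_rot: [-179.8, -29.1, 48.8]
wrist_force: [-6.4, 4.9, 11.7]
finger_gap: 0.0246
grip_force: 41.0
```

```bash
python3 c.py
```

```text
e,my,n mm [-21.7 -64.7  28.9] phi 251.5 F e,my,n [ 5.3  8.1 10.5] [ 37.  21. -41. 114. -16.  32. -29.] 0.0246
```

move_arm(
  rows=[
    {"tx":-10.7,"ty":-5.0,"tz":0,"ax":0,"ay":0,"az":0,"gripper":0},
    {"tx":-9.7,"ty":-6.8,"tz":0,"ax":0,"ay":0,"az":0,"gripper":0},
    {"tx":-8.4,"ty":-8.4,"tz":0,"ax":0,"ay":0,"az":0,"gripper":0},
    {"tx":-6.8,"ty":-9.7,"tz":0,"ax":0,"ay":0,"az":0,"gripper":0},
    {"tx":-5.0,"ty":-10.7,"tz":0,"ax":0,"ay":0,"az":0,"gripper":0},
    {"tx":-3.1,"ty":-11.4,"tz":0,"ax":0,"ay":0,"az":0,"gripper":0},
    {"tx":-1.0,"ty":-11.8,"tz":0,"ax":0,"ay":0,"az":0,"gripper":0},
  ],
)

```text
clock: 9.93
position: [0.5278, 0.0451, 0.184]
eef_rot: [-179.9, -29.1, 48.6]
wrist_force: [2.0, -1.2, 5.3]
finger_gap: 0.0248
grip_force: 40.6
```

```bash
python3 c.py
```

```text
e,my,n mm [-66.9  -3.   29.1] phi 182.6 F e,my,n [ 2.9 -2.3  4.4] [ 42.  17. -46. 124. -22.  26. -24.] 0.0248
```

move_arm(
  rows=[
    {"tx":1.0,"ty":-11.8,"tz":0,"ax":0,"ay":0,"az":0,"gripper":0},
    {"tx":3.1,"ty":-11.4,"tz":0,"ax":0,"ay":0,"az":0,"gripper":0},
    {"tx":5.0,"ty":-10.7,"tz":0,"ax":0,"ay":0,"az":0,"gripper":0},
    {"tx":6.8,"ty":-9.7,"tz":0,"ax":0,"ay":0,"az":0,"gripper":0},
  ],
)

```text
clock: 10.42
position: [0.5026, 0.0836, 0.1908]
eef_rot: [-179.8, -28.9, 48.5]
wrist_force: [-3.5, -5.9, 6.0]
finger_gap: 0.0249
grip_force: 40.9
```

```bash
python3 c.py
```

```text
e,my,n mm [-52.6  41.2  28.9] phi 141.9 F e,my,n [-3.  -1.2  8.5] [ 40.  13. -48. 127. -24.  25. -27.] 0.0249
```

move_arm(
  rows=[
    {"tx":8.4,"ty":-8.4,"tz":0,"ax":0,"ay":0,"az":0,"gripper":0},
    {"tx":9.7,"ty":-6.8,"tz":0,"ax":0,"ay":0,"az":0,"gripper":0},
    {"tx":10.7,"ty":-5.0,"tz":0,"ax":0,"ay":0,"az":0,"gripper":0},
  ],
)

```text
clock: 10.8
position: [0.5027, 0.1163, 0.2043]
eef_rot: [-179.7, -28.8, 48.6]
wrist_force: [-7.7, -5.5, 9.8]
finger_gap: 0.025
grip_force: 41.3
```

```bash
python3 c.py
```

```text
e,my,n mm [-24.3  62.6  28.7] phi 111.3 F e,my,n [-3.3  2.2 13.1] [ 36.  11. -48. 126. -23.  25. -33.] 0.025
```

move_arm(
  rows=[
    {"tx":11.4,"ty":-3.1,"tz":0,"ax":0,"ay":0,"az":0,"gripper":0},
    {"tx":11.8,"ty":-1.0,"tz":0,"ax":0,"ay":0,"az":0,"gripper":0},
    {"tx":11.8,"ty":1.0,"tz":0,"ax":0,"ay":0,"az":0,"gripper":0},
  ],
)

```text
clock: 11.18
position: [0.5201, 0.1428, 0.2215]
eef_rot: [-179.6, -28.8, 48.7]
wrist_force: [-8.2, -2.4, 9.9]
finger_gap: 0.0249
grip_force: 41.4
```

```bash
python3 c.py
```

```text
e,my,n mm [11.5 66.7 28.5] phi 80.2 F e,my,n [-1.5  4.7 12.1] [ 31.  11. -46. 123. -19.  27. -39.] 0.0249
```

move_arm(
  rows=[
    {"tx":11.4,"ty":3.1,"tz":0,"ax":0,"ay":0,"az":0,"gripper":0},
    {"tx":10.7,"ty":5.0,"tz":0,"ax":0,"ay":0,"az":0,"gripper":0},
    {"tx":9.7,"ty":6.8,"tz":0,"ax":0,"ay":0,"az":0,"gripper":0},
  ],
)

```text
clock: 11.55
position: [0.5505, 0.155, 0.2375]
eef_rot: [-179.7, -28.9, 48.8]
wrist_force: [-6.1, 2.1, 6.8]
finger_gap: 0.0253
grip_force: 40.9
```

```bash
python3 c.py
```

```text
e,my,n mm [44.7 51.7 28.3] phi 49.1 F e,my,n [1.1 6.  7.1] [ 27.  13. -44. 119. -15.  29. -44.] 0.0253
```

move_arm(
  rows=[
    {"tx":8.4,"ty":8.4,"tz":0,"ax":0,"ay":0,"az":0,"gripper":0},
    {"tx":6.8,"ty":9.7,"tz":0,"ax":0,"ay":0,"az":0,"gripper":0},
    {"tx":5.0,"ty":10.7,"tz":0,"ax":0,"ay":0,"az":0,"gripper":0},
  ],
)

```text
clock: 11.92
position: [0.5849, 0.1491, 0.2475]
eef_rot: [-179.7, -29.0, 48.8]
wrist_force: [-3.4, 2.4, 4.2]
finger_gap: 0.0252
grip_force: 40.4
```

```bash
python3 c.py
```

```text
e,my,n mm [65.3 21.8 28.4] phi 18.5 F e,my,n [1.7 4.1 3.9] [ 26.  15. -42. 114. -13.  31. -45.] 0.0252
```

move_arm(
  rows=[
    {"tx":3.1,"ty":11.4,"tz":0,"ax":0,"ay":0,"az":0,"gripper":0},
    {"tx":1.0,"ty":11.8,"tz":0,"ax":0,"ay":0,"az":0,"gripper":0},
    {"tx":-1.0,"ty":11.8,"tz":0,"ax":0,"ay":0,"az":0,"gripper":0},
  ],
)

```text
clock: 12.3
position: [0.6141, 0.1264, 0.2485]
eef_rot: [-179.8, -29.0, 48.7]
wrist_force: [-1.4, 1.9, 3.1]
finger_gap: 0.0252
grip_force: 40.3
```

```bash
python3 c.py
```

```text
e,my,n mm [ 67.5 -15.1  28.4] phi 347.4 F e,my,n [1.9 2.3 2.5] [ 27.  18. -41. 111. -11.  33. -43.] 0.0252
```

move_arm(
  rows=[
    {"tx":-3.1,"ty":11.4,"tz":0,"ax":0,"ay":0,"az":0,"gripper":0},
    {"tx":-5.0,"ty":10.7,"tz":0,"ax":0,"ay":0,"az":0,"gripper":0},
    {"tx":-6.8,"ty":9.7,"tz":0,"ax":0,"ay":0,"az":0,"gripper":0},
  ],
)

```text
clock: 12.68
position: [0.6285, 0.0952, 0.2408]
eef_rot: [-179.7, -28.9, 48.6]
wrist_force: [-5.6, -0.5, 5.5]
finger_gap: 0.0247
grip_force: 40.8
```

```bash
python3 c.py
```

```text
e,my,n mm [ 51.3 -46.4  28.5] phi 317.9 F e,my,n [-0.9  3.9  6.8] [ 29.  20. -40. 109. -11.  34. -40.] 0.0247
```

move_arm(
  rows=[
    {"tx":-8.4,"ty":8.4,"tz":0,"ax":0,"ay":0,"az":0,"gripper":0},
    {"tx":-9.7,"ty":6.8,"tz":0,"ax":0,"ay":0,"az":0,"gripper":0},
    {"tx":-10.7,"ty":5.0,"tz":0,"ax":0,"ay":0,"az":0,"gripper":0},
  ],
)

```text
clock: 13.05
position: [0.6261, 0.0637, 0.2269]
eef_rot: [-179.6, -28.9, 48.7]
wrist_force: [-9.7, 0.6, 11.3]
finger_gap: 0.025
grip_force: 41.2
```

```bash
python3 c.py
```

```text
e,my,n mm [ 22.4 -65.2  28.6] phi 288.9 F e,my,n [ 0.3  7.7 12.8] [ 33.  21. -41. 110. -12.  34. -36.] 0.025
```

move_arm(
  rows=[
    {"tx":-11.4,"ty":3.1,"tz":0,"ax":0,"ay":0,"az":0,"gripper":0},
    {"tx":-11.8,"ty":1.0,"tz":0,"ax":0,"ay":0,"az":0,"gripper":0},
    {"tx":-11.8,"ty":-1.0,"tz":0,"ax":0,"ay":0,"az":0,"gripper":0},
  ],
)

```text
clock: 13.42
position: [0.6086, 0.0398, 0.2107]
eef_rot: [-179.7, -29.0, 48.7]
wrist_force: [-8.9, 4.2, 14.1]
finger_gap: 0.0249
grip_force: 41.4
```

```bash
python3 c.py
```

```text
e,my,n mm [-11.3 -67.6  28.8] phi 260.5 F e,my,n [ 4.5  9.5 13.6] [ 37.  21. -42. 113. -14.  32. -32.] 0.0249
```

move_arm(
  rows=[
    {"tx":-11.4,"ty":-3.1,"tz":0,"ax":0,"ay":0,"az":0,"gripper":0},
    {"tx":-10.7,"ty":-5.0,"tz":0,"ax":0,"ay":0,"az":0,"gripper":0},
    {"tx":-9.7,"ty":-6.8,"tz":0,"ax":0,"ay":0,"az":0,"gripper":0},
  ],
)

```text
clock: 13.8
position: [0.5856, 0.0295, 0.1989]
eef_rot: [179.7, -29.6, 48.8]
wrist_force: [40.2, 20.2, -12.1]
finger_gap: 0.025
grip_force: 40.9
```

```bash
python3 c.py
```

```text
e,my,n mm [-36.9 -56.9  29.5] phi 237.0 F e,my,n [ 30.5 -17.2 -30.8] [ 41.  21. -44. 116. -16.  29. -28.] 0.025
```

The stop is felt: about 35 N tangentially against the motion at φ = 237°, 1.84 turns from the start. I'll hold one row, then back off.

move_arm(
  rows=[
    {"tx":0,"ty":0,"tz":0,"ax":0,"ay":0,"az":0,"gripper":0},
    {"tx":0,"ty":0,"tz":0,"ax":0,"ay":0,"az":0,"gripper":0},
  ],
)

```text
clock: 14.05
position: [0.586, 0.0297, 0.1989]
eef_rot: [179.7, -29.6, 48.9]
wrist_force: [18.1, 10.7, -2.8]
finger_gap: 0.0252
grip_force: 42.9
```

```bash
python3 c.py
```

```text
e,my,n mm [-36.6 -57.1  29.3] phi 237.4 F e,my,n [ 16.1  -6.6 -12.2] [ 40.  21. -44. 116. -16.  29. -28.] 0.0252
```

move_arm(
  rows=[
    {"tx":9.7,"ty":6.8,"tz":0,"ax":0,"ay":0,"az":0,"gripper":0},
    {"tx":10.7,"ty":5.0,"tz":0,"ax":0,"ay":0,"az":0,"gripper":0},
    {"tx":11.4,"ty":3.1,"tz":0,"ax":0,"ay":0,"az":0,"gripper":0},
    {"tx":11.8,"ty":1.0,"tz":0,"ax":0,"ay":0,"az":0,"gripper":0},
    {"tx":11.8,"ty":-1.0,"tz":0,"ax":0,"ay":0,"az":0,"gripper":0},
    {"tx":11.4,"ty":-3.1,"tz":0,"ax":0,"ay":0,"az":0,"gripper":0},
    {"tx":10.7,"ty":-5.0,"tz":0,"ax":0,"ay":0,"az":0,"gripper":0},
    {"tx":9.7,"ty":-6.8,"tz":0,"ax":0,"ay":0,"az":0,"gripper":0},
    {"tx":8.4,"ty":-8.4,"tz":0,"ax":0,"ay":0,"az":0,"gripper":0},
  ],
)

```text
clock: 15.18
position: [0.6286, 0.0938, 0.2404]
eef_rot: [-179.8, -28.9, 48.5]
wrist_force: [-2.2, -4.3, 1.2]
finger_gap: 0.0251
grip_force: 44.2
```

```bash
python3 c.py
```

```text
e,my,n mm [ 50.3 -47.4  28.5] phi 316.7 F e,my,n [-3.6 -1.2  3.4] [ 29.  20. -40. 109. -11.  34. -40.] 0.0251
```

move_arm(
  rows=[
    {"tx":3.4,"ty":-4.8,"tz":0,"ax":0,"ay":0,"az":0,"gripper":0},
    {"tx":3.4,"ty":-4.9,"tz":0,"ax":0,"ay":0,"az":0,"gripper":0},
    {"tx":0,"ty":0,"tz":0,"ax":0,"ay":0,"az":0,"gripper":0},
    {"tx":0,"ty":0,"tz":0,"ax":0,"ay":0,"az":0,"gripper":0},
  ],
)

```text
clock: 15.68
position: [0.6249, 0.1077, 0.2447]
eef_rot: [-179.7, -29.0, 48.7]
wrist_force: [-5.4, -2.7, 4.0]
finger_gap: 0.0248
grip_force: 44.5
```

```bash
python3 c.py
```

```text
e,my,n mm [ 59.5 -35.5  28.4] phi 329.1 F e,my,n [-3.   2.4  6.2] [ 28.  19. -40. 110. -11.  34. -41.] 0.0248
```

move_arm(
  rows=[
    {"tx":0,"ty":0,"tz":0,"ax":0,"ay":0,"az":0,"gripper":1},
    {"tx":0,"ty":0,"tz":0,"ax":0,"ay":0,"az":0,"gripper":1},
    {"tx":0,"ty":0,"tz":0,"ax":0,"ay":0,"az":0,"gripper":1},
    {"tx":0,"ty":0,"tz":0,"ax":0,"ay":0,"az":0,"gripper":1},
    {"tx":0,"ty":0,"tz":0,"ax":0,"ay":0,"az":0,"gripper":1},
    {"tx":0,"ty":0,"tz":0,"ax":0,"ay":0,"az":0,"gripper":1},
  ],
)

```text
clock: 16.42
position: [0.6254, 0.1073, 0.2447]
eef_rot: [-179.8, -29.0, 48.7]
wrist_force: [-0.4, -0.5, 0.2]
finger_gap: 0.0858
grip_force: 0.0
```

Now at about 91.7° back and released. I'll retreat along the screw and check.

move_arm(
  rows=[
    {"tx":0,"ty":0,"tz":-15,"ax":0,"ay":0,"az":0,"gripper":1},
    {"tx":0,"ty":0,"tz":-20,"ax":0,"ay":0,"az":0,"gripper":1},
    {"tx":0,"ty":0,"tz":-25,"ax":0,"ay":0,"az":0,"gripper":1},
    {"tx":0,"ty":0,"tz":-25,"ax":0,"ay":0,"az":0,"gripper":1},
    {"tx":-10,"ty":0,"tz":-25,"ax":0,"ay":0,"az":0,"gripper":1},
    {"tx":-30,"ty":0,"tz":-15,"ax":0,"ay":0,"az":0,"gripper":1},
    {"tx":-30,"ty":0,"tz":0,"ax":0,"ay":0,"az":0,"gripper":1},
    {"tx":0,"ty":0,"tz":0,"ax":0,"ay":0,"az":0,"gripper":1},
    {"tx":0,"ty":0,"tz":0,"ax":0,"ay":0,"az":0,"gripper":1},
  ],
)

```text
clock: 17.55
position: [0.5458, 0.0159, 0.3212]
eef_rot: [-179.8, -29.0, 48.7]
wrist_force: [0.5, -0.1, -0.3]
finger_gap: 0.0855
grip_force: 0.0
```

Run:
```python
from h import *
g=np.load('g.npz');f=cams.grab_frame('wrist');c=cloud(f);p=f['pixels'].astype(int)
cv2.imwrite('pics/w2.png',f['pixels'][:,:,::-1])
q=(c-g['C'])@np.c_[g['e'],g['my'],g['n']]
m=(p[...,0]-p[...,2]>50)&(np.hypot(q[...,0],q[...,1])<.12)&(q[...,2]>.066)&(q[...,2]<.09)
x=q[m].mean(0);print(m.sum(),x,np.degrees(np.arctan2(x[1],x[0]))%360, bot.observe()['wrist_force'])
```

```text
473 [ 0.0590733  -0.03698191  0.0697985 ] 327.9520223694507 [-0.03100273 -0.86767452  0.47042956]
```

View pics/w2.png

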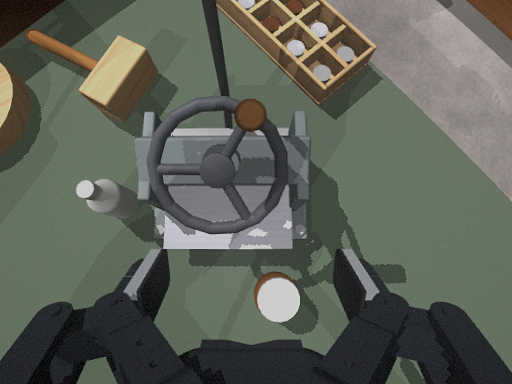

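The handle is at (250,114), φ ≈ 328°, about 90.6° back from the stop. The bottle at (105,197) and the jar at (277,298) are upright, and the gripper is clear.

```bash
python3 -c "
from station import bot
print(bot.close_job())"
```

```text
the job is handed in; nothing more can be done
None
```

I wound the handwheel clockwise to its stop (felt about 1.84 turns on), backed it off about 90°, let go of the handle with the bottle and jar still upright, and handed the job in; the hand-in gave no verdict.

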